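# Swing out the prop leg and lower the checking-desk flap onto it

### The job

The white checking desk on the bench needs its writing flap down so that an order can be checked on it. First swing the steel prop leg, which stands ajar under the closed flap, all the way out to its stop; then bring the flap over and lower it without slamming so that it lies level on the leg. Leave the jars, cartons and other things on the bench and in the desk standing where they are.

Things in the scene. Friction and masses are not known exactly. Their poses are not given: they have to be found in the camera images.
- desk: White desk fixed on the bench, 280 mm wide (y), 210 deep (x). Origin: on the bench, middle of the foot of its front face; +x points into the desk, z up. Solid base 126 mm high; on it two 12 mm side cheeks at y = +-134 mm, highest (265 mm) behind the closed flap's edge, and a back wall at x = 204 mm, 190 mm high. Open on top: the well behind the flap, floor at 130 mm, is empty up to x = 140 mm.
- leg (a joint): Steel gate leg 130 mm long, 18 thick, from just over the bench to 130 mm high; vertical hinge 22 mm before the desk's front, at desk y = -70 mm. 0 = folded along the front, pointing to desk +y; grows as its free end swings out (anticlockwise from above) to the hard stop at 1.571, straight out of the front (desk -x). Starts ajar. Stays where left; 1.5 N at the free end moves it.
- leg_hinge (a point): On the leg's hinge axis, at the height of the leg's top (130 mm).
- leg_tip (a point): Middle of the free end of the leg's top face: 130 mm from the hinge axis, 130 mm high.
- flap (a joint): White board 280 mm wide, 160 long, 12 thick, hinged at the top of the desk's front. 0 = closed, leaning back into the desk 0.489 rad past upright; grows coming over to the front: 0.489 = upright, 2.06 = level on the leg (underside 130 mm high). Damped, with friction: 3 to 5 N at its free edge brings it over; from 0.6 rad past upright it sinks alone, slowly (some 5 s), to 2.7 if nothing is under it.
- flap_edge (a point): Middle of the flap's free edge (mid thickness), 160 mm from its hinge. When closed it is the flap's highest edge, 271 mm above the bench, with a free well behind it.
- flap_hinge (a point): On the flap's hinge axis, middle of the width, 130 mm above the bench and in the plane of the desk's front face. The flap's outer face (its underside when lowered) passes through this axis.
- jar: Small closed jar, 40 mm across, 65 mm tall, standing on the bench in front of the desk beside the leg's swing, under where the flap will lie. Origin: centre of its underside. Not to be moved.
- vial_a: Small amber vial, 32 mm across, 55 mm tall, standing in the desk's well at the back. Origin: centre of its underside. Not to be moved.
- vial_b: A second such vial at the other end of the well. Not to be moved.
- carton: Cardboard carton 90 x 60 x 70 mm on the bench. Origin: centre of its underside. Not to be moved.
- saline: Plastic bottle, 60 mm across, 140 mm tall, on the bench. Origin: centre of its underside. Not to be moved.
- tape: Cardboard tape core, 90 mm across, 24 mm high, lying flat on the bench. Origin: centre of its underside. Not to be moved.
- marker: Black marker, 14 mm thick, about 125 mm long, lying on the bench. Origin: centre of its underside. Not to be moved.

How it is judged:
By the outcome, as a careful person would: the job done as asked, in the order asked, and still so for the second after the job is handed in, with the robot touching nothing.
It also fails if it takes over 53 s, if anything falls off the work surface, if the arm or the gripper's body presses on something with over 40 N, if the wrist force passes 120 N, or if a joint passes its speed limit or range.

### The arm

A 6-joint arm with a two-finger parallel gripper is mounted at the origin on the work surface. World frame = base frame: x ahead of the robot, y to its left, z up, the work surface at z = 0. Lengths are in mm, angles in rad, forces in N, time in s.
With the tool pointing down it reaches from about 350 to 875 mm from the base axis. Payload 4.2 kg.
Tool frame: the origin (TCP) lies midway between the tips of the shut fingers; the grasp point (between the pads) lies 19 mm behind it; z points along the fingers, y is the direction in which the jaws open and shut (so a half turn about z gives the same grasp; the last joint's range is limited). The gripper opens to 85 mm and grips with 20 to 120 N. Pads are 22 mm wide; open, the fingers measure 114 mm over their backs; the gripper's body (76 mm by 85 mm) begins 54 mm behind the grasp point. The pads swing forward as they close: fully open they stand 13 mm farther back than shut.
Start: joints at [-0.883, 0.385, 0.008, 0, -1.194, -0.259], TCP at [259.875, -568.388, 231.312] pointing down, gripper open.
Joint ranges: [-3.14, 3.14], [-1.21, 2.06], [-1.07, 1.41], [-3.16, 2.05], [-2.99, -0.16], [-3.1, 3.1]. Speed limits (rad/s): [2.79, 2.79, 3.14, 3.14, 3.14, 3.14].

### API

Orientations are given as a unit quaternion [x, y, z, w].
In Python, from bench import readout, optics, workorder, nets gives the robot as it stands. The module is installed in compiled form; this text tells all that it offers.
- The arm moves only by the tool move_arm, never from a script. Its argument "steps" is a list of rows, each a list of 7 numbers: the opening, from -1 (shut) to 1 (fully open), so that 0 is half open, then the shift along the world's x, y, z in mm, then the turn, a rotation vector about the world's x, y, z in rad. In form: [[gripper, tx, ty, tz, wx, wy, wz], ...]. A call has 1 to 5 rows; each row is the pose to reach, as a shift and turn from the pose commanded when the call began; what a row does not reach only later rows make up. A row lasts 1/12 s, in which the tool goes at most 41.7 mm and 7.16 degrees, less where a joint would pass 70% of its speed; a pose out of reach is approached as far as the arm can. A call with a gripper value outside its range is refused whole. The fingers move at their own pace and stop on an object; the grip force is fixed at half the most. Time passes only in rows, so rows that repeat a pose let the fingers close. It gives the time, the measured TCP pose, the force and the opening at its end, in the units of the state.
- readout.read_state(): the state, without advancing time (a new reading comes with each control period).
- optics.get_image(name): name is "side" or "top" or "wrist"; returns a dict with "frame" (400x640x3 uint8, blue, green, red), "fx", "fy", "cx", "cy" (pixels), "k1" (the pictures are not rectified: a ray, as slopes to the right and down, at radius r is drawn at 1 + k1 r^2 times it, then the intrinsics apply), "rvec" (rotation vector, rad) and "tvec" (3), from world to camera coordinates, as OpenCV has them. Camera axes: x right, y down, z forward; pixel columns grow to the right and rows downward; lengths in mm; the calibration is good to about 2 mm. A picture is of the moment at which its call begins. There is no depth.
- workorder.job_done(): hands the job in, once; it reports no verdict.
Trained networks look in a picture, given as the dict that the camera call returned (one of the last four; its "shot" number tells which), for a name from the list of things; names that differ only in an ending like _2 or _b are one class to them, and where a whole thing is asked for, a point or a joint stands for the part that bears it (a point fixed in the world has none). Each returns a list of dicts, best first, with "conf" (0 to 1); they miss things now and then, are a little off and sometimes report something else, mostly with a low value. They report only what shows in the picture. A call takes as long as a camera call.
- nets.silhouettes(name, picture): "region" (400x640 bool, what is visible of it) and "extent" ([left, top, right, bottom] in pixels, round what is visible of it).
- nets.tip_of(name, picture): "uv" ([column, row] in pixels: a listed point, or the origin of a listed thing).
The state is a dict: "clock": time; "joints": joint angles; "joint_vel": joint speeds; "joint_efforts": joint torques, N m; "position": TCP position; "ee_rot": TCP orientation; "contact_force": force on the tool from outside, world axes, zero at the start; "wrist_torque": the same for the moment, N m; "gripper_width": finger opening in mm.
Only numpy, scipy, OpenCV 4.12 (cv2) and the standard library are available. Lean on these libraries where they do the work, as an engineer would, in place of code of your own. Each camera call takes 0.05 s, during which the arm holds its last target.

## Working session

There is one attempt and no reset: what is moved stays moved. The work goes in short steps, Python scripts to look and compute and a tool call to move; the robot and the scene stay as the last step left them, time stands still between calls to the robot, and variables do not carry over. Pictures are saved under pics/ and viewed, and the job is handed in when it is done.

Besides the shell and the picture viewer there is one more tool, called after ">>>" as name([rows], argument=value, ...), one row to a line, values as JSON. move_arm: Moves the arm, as the interface text tells. Its arguments: {"type":"object","properties":{"steps":{"type":"array","items":{"type":"array","items":{"type":"number"}}}},"required":["steps"]}

```bash
mkdir -p pics; cat > h.py <<'E'
import numpy as np, cv2
from bench import readout, optics, workorder, nets
def K(p): return np.array([[p['fx'],0,p['cx']],[0,p['fy'],p['cy']],[0,0,1]],float), np.array([p['k1'],0,0,0,0],float)
def proj(p,X):
    k,d=K(p); return cv2.projectPoints(np.array(X,float).reshape(-1,1,3),np.array(p['rvec'],float),np.array(p['tvec'],float),k,d)[0].reshape(-1,2)
def ray(p,uv):
    k,d=K(p); n=cv2.undistortPoints(np.array(uv,float).reshape(-1,1,2),k,d).reshape(2)
    R=cv2.Rodrigues(np.array(p['rvec'],float))[0]; t=np.array(p['tvec'],float).reshape(3)
    v=R.T@np.r_[n,1]; return -R.T@t, v/np.linalg.norm(v)
def onz(p,uv,z):
    c,v=ray(p,uv); return c+v*(z-c[2])/v[2]
def tri(obs):
    A=np.zeros((3,3));b=np.zeros(3)
    for p,uv in obs:
        c,v=ray(p,uv);M=np.eye(3)-np.outer(v,v);A+=M;b+=M@c
    x=np.linalg.solve(A,b); return x,[np.linalg.norm((np.eye(3)-np.outer(v,v))@(x-c)) for c,v in [ray(*o) for o in obs]]
E
python3 - <<'E'
from h import *
np.set_printoptions(precision=1,suppress=True)
P={}
for n in('side','top','wrist'):
    p=optics.get_image(n);P[n]=p;cv2.imwrite(f'pics/a_{n}.png',p['frame'])
    for nm in('leg_hinge','leg_tip','flap_edge','flap_hinge','desk','jar','vial_a','carton','saline','tape','marker'):
        print(n,nm,[(np.array(r['uv']),round(r['conf'],2)) for r in nets.tip_of(nm,p)[:3]])
for n in P: print(n,ray(P[n],[320,200]))
E
```

```text
side leg_hinge [(array([307.4, 312.7]), 0.56)]
side leg_tip [(array([271.7, 272.5]), 0.81)]
side flap_edge [(array([368.4, 235.7]), 0.72)]
side flap_hinge [(array([323.5, 286.2]), 0.68)]
side desk [(array([323.6, 331.1]), 0.95), (array([369.1, 236.1]), 0.64), (array([345.3, 196.7]), 0.18)]
side jar [(array([299.1, 284.6]), 0.6)]
side vial_a [(array([300.7, 284. ]), 0.7), (array([406.6, 271. ]), 0.61), (array([322.7, 330.5]), 0.22)]
side carton [(array([369.1, 219.5]), 0.8), (array([417.9, 214. ]), 0.38), (array([368.4, 238.8]), 0.31)]
side saline [(array([306.3, 221.9]), 0.56)]
side tape [(array([418.9, 212.1]), 0.88), (array([371.6, 236.7]), 0.23)]
side marker [(array([346. , 197.9]), 0.71)]
top leg_hinge [(array([228.8, 190.2]), 0.72), (array([425.5, 201.7]), 0.16)]
top leg_tip [(array([264.6, 153.2]), 0.56)]
top flap_edge [(array([244. , 221.8]), 0.96), (array([389.7, 223. ]), 0.67)]
top flap_hinge [(array([253.8, 197.3]), 0.64)]
top desk [(array([262.5, 204.7]), 0.87)]
top jar [(array([304.7, 181.4]), 0.69), (array([389.9, 224.1]), 0.31)]
top vial_a [(array([218.1, 263.1]), 0.7)]
top carton [(array([389., 225.]), 0.65)]
top saline [(array([407.8, 265.4]), 0.62), (array([374.4, 170.8]), 0.59)]
top tape [(array([411.4, 264.2]), 0.72)]
top marker [(array([429.1, 201.9]), 0.59)]
wrist leg_hinge []
wrist leg_tip []
wrist flap_edge []
wrist flap_hinge []
wrist desk []
wrist jar []
wrist vial_a []
wrist carton []
wrist saline []
wrist tape []
wrist marker []
side (array([411.7, 696.8, 869.3]), array([ 0.2, -0.8, -0.6]))
top (array([ 360.7, -151. , 1091.4]), array([ 0.2, -0. , -1. ]))
wrist (array([ 196.3, -598.2,  373.5]), array([ 0.3,  0.1, -1. ]))
```

```bash
python3 - <<'E'
import cv2
for n in('side','top'):
    f=cv2.imread(f'pics/a_{n}.png'); 
    c=f[170:350,200:460] if n=='side' else f[100:300,170:460]
    cv2.imwrite(f'pics/ac_{n}.png',cv2.resize(c,None,fx=2.75,fy=2.75,interpolation=cv2.INTER_CUBIC))
E
```

```text
(no output)
```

View pics/ac_side.png

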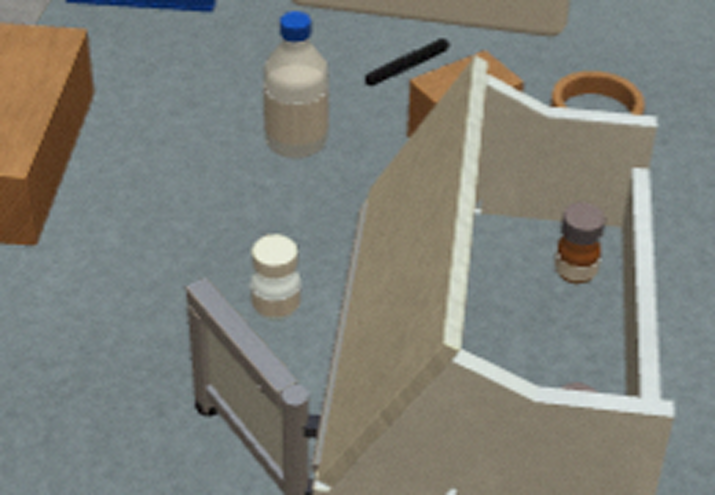

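View pics/ac_top.png

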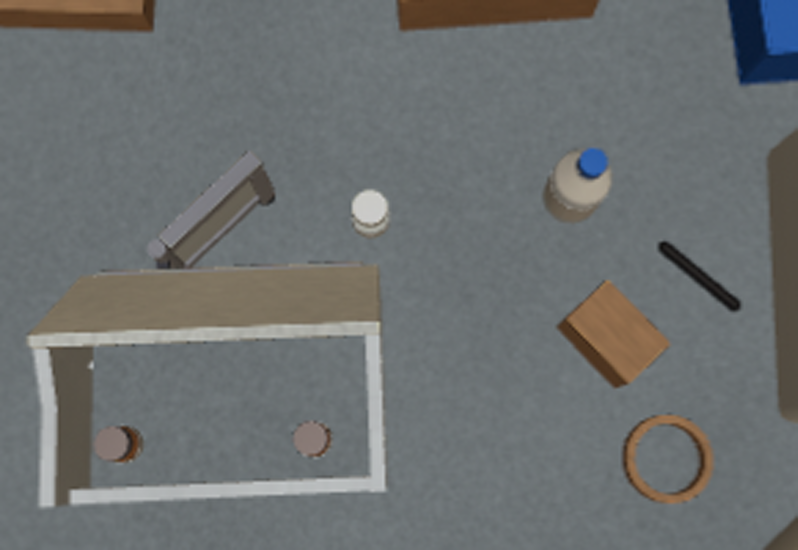

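View pics/a_top.png

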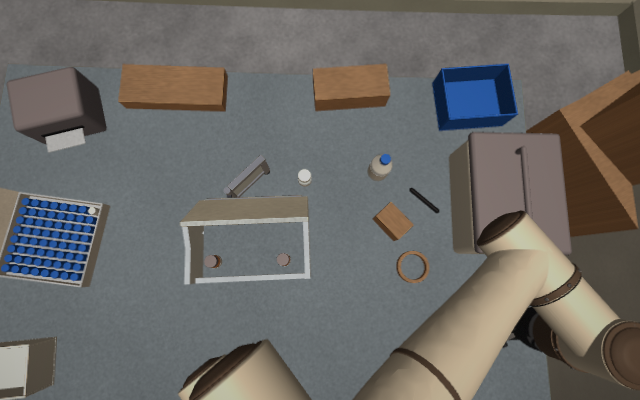

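View pics/a_side.png

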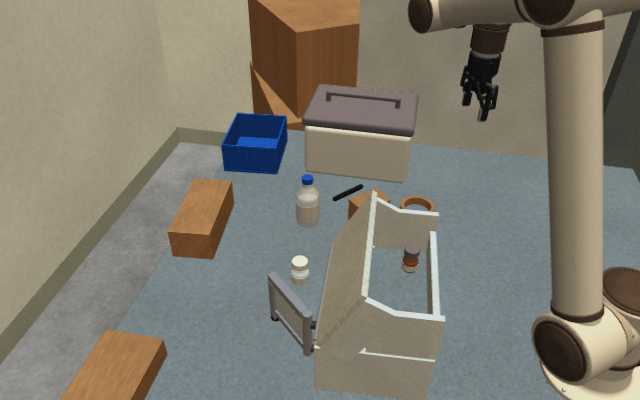

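```bash
python3 - <<'E'
from h import *
from scipy.optimize import least_squares
np.set_printoptions(precision=1,suppress=True)
s=optics.get_image('side');t=optics.get_image('top')
fs=np.array([75.2,0,271]);
F=lambda q:dict(leg_hinge=[-22,-70,130],leg_tip=[-22-130*np.sin(q),-70+130*np.cos(q),130],flap_edge=[78,0,270],flap_hinge=[0,0,130],
 rc1=[210,140,190],rc2=[210,-140,190],fe1=[75.2,140,271],fe2=[75.2,-140,271], fi1=[85.8,140,266],fi2=[85.8,-140,266])
obs=[(s,'leg_tip',(271.7,273.5)),(s,'flap_hinge',(323.5,286.2)),
(t,'leg_hinge',(228.8,190.2)),(t,'leg_tip',(263.3,158)),(t,'flap_edge',(244,221.8)),
(t,'rc1',(310,278.2)),(t,'rc2',(184.7,284)),(t,'fe1',(308.4,217)),(t,'fe2',(182,221.4)),
(s,'rc2',(445,319.5)),(s,'rc1',(438.5,213)),(s,'fe1',(372.5,192.5)),(s,'fe2',(361.5,296))]
def W(v,X):
    c,sn=np.cos(v[2]),np.sin(v[2]);X=np.array(X);return np.array([v[0]+c*X[0]-sn*X[1],v[1]+sn*X[0]+c*X[1],X[2]])
def res(v): return np.concatenate([proj(p,W(v,F(v[3])[n]))[0]-uv for p,n,uv in obs])
r=least_squares(res,[550,0,np.pi,.7],loss='soft_l1')
v=r.x;print(v,np.degrees(v[2]),v[3]);print(res(v).reshape(-1,2))
for n in F(v[3]):print(n,W(v,F(v[3])[n]))
np.save('desk.npy',v)
for n,pts in dict(jar=[(s,(299.1,284.6-0)),(t,(304.7,181.4))],saline=[(s,(306.3,221.9)),(t,(374.4,170.8))],carton=[(t,(389,225))],vial_a=[(t,(218.1,263.1))]).items():
    print(n,[onz(p,u,130 if 'vial' in n else 0) for p,u in pts])
E
```

```text
[537.1   6.5   3.2   0.7] 183.47550609844112 0.7399486002530302
[[-0.  -2.2]
 [ 0.9  0.4]
 [-2.   0.6]
 [-0.  -0.8]
 [ 0.4 -0.7]
 [ 0.5  0.3]
 [ 5.4  0.3]
 [-0.4  0.2]
 [-2.4  1.1]
 [-3.4 17.5]
 [-2.7 14.3]
 [ 0.3 -3.3]
 [ 0.3 -2. ]]
leg_hinge [554.8  77.7 130. ]
leg_tip [648.1 -12.8 130. ]
flap_edge [459.2   1.8 270. ]
flap_hinge [537.1   6.5 130. ]
rc1 [ 336.  -145.9  190. ]
rc2 [319.  133.6 190. ]
fe1 [ 470.5 -137.8  271. ]
fe2 [453.5 141.7 271. ]
fi1 [ 459.9 -138.4  266. ]
fi2 [443.  141.1 266. ]
jar [array([ 617. , -109.1,    0. ]), array([ 614.7, -121.1,    0. ])]
saline [array([ 650.6, -332.1,    0. ]), array([ 652.2, -330.9,    0. ])]
carton [array([ 488.5, -372.4,    0. ])]
vial_a [array([368.8,  87.5, 130. ])]
```

```bash
cat > fit.py <<'E'
from h import *
from scipy.optimize import least_squares
np.set_printoptions(precision=1,suppress=True)
def W(v,X):
    c,sn=np.cos(v[2]),np.sin(v[2]);X=np.array(X);return np.array([v[0]+c*X[0]-sn*X[1],v[1]+sn*X[0]+c*X[1],X[2]])
def Wi(v,X):
    c,sn=np.cos(v[2]),np.sin(v[2]);d=np.array(X)-[v[0],v[1],0];return np.array([c*d[0]+sn*d[1],-sn*d[0]+c*d[1],d[2]])
E
python3 - <<'E'
from fit import *
s=optics.get_image('side');t=optics.get_image('top')
F=lambda q,h=190:dict(leg_hinge=[-22,-70,130],leg_tip=[-22-130*np.sin(q),-70+130*np.cos(q),130],flap_edge=[78,0,270],flap_hinge=[0,0,130],
 rc1=[210,140,h],rc2=[210,-140,h],fe1=[75.2,140,271],fe2=[75.2,-140,271])
obs=[(s,'leg_tip',(271.7,273.5)),(s,'flap_hinge',(323.5,286.2)),
(t,'leg_hinge',(228.8,190.2)),(t,'leg_tip',(263.3,158)),(t,'flap_edge',(244,221.8)),
(t,'rc1',(310,278.2)),(t,'rc2',(184.7,284)),(t,'fe1',(308.4,217)),(t,'fe2',(182,221.4)),
(s,'rc2',(445,319.5)),(s,'rc1',(438.5,213)),(s,'fe1',(372.5,192.5)),(s,'fe2',(364,296))]
def res(v): return np.concatenate([proj(p,W(v,F(v[3],v[4])[n]))[0]-uv for p,n,uv in obs])
r=least_squares(res,[550,0,np.pi,.7,190],loss='soft_l1')
v=r.x;print(v,np.degrees(v[2]),v[3]);print(res(v).reshape(-1,2))
np.save('desk.npy',v)
G=F(v[3],v[4])
for n in G:print(n,W(v,G[n]))
for p,n in((s,'side'),(t,'top')):
    f=cv2.resize(p['frame'],None,fx=4,fy=4,interpolation=cv2.INTER_CUBIC)
    for X in list(G.values())+[[-22-130*np.sin(q),-70+130*np.cos(q),130] for q in np.linspace(v[3],1.571,6)]:
        cv2.circle(f,tuple(int(4*a+2) for a in proj(p,W(v,X))[0]),3,(0,0,255),-1)
    f=f[720:1360,900:1800] if n=='side' else f[480:1180,690:1320]
    cv2.imwrite(f'pics/b_{n}.png',cv2.resize(f,None,fx=.85,fy=.85))
E
```

```text
[537.6   6.6   3.2   0.7 229.6] 183.54234659811132 0.7355298933951765
[[-0.1 -2.3]
 [ 0.7  0.4]
 [-2.   0.4]
 [ 0.1 -0.9]
 [ 0.4 -0.9]
 [ 0.5  0.5]
 [-0.2  0.9]
 [-0.4 -0.1]
 [-2.4  0.9]
 [ 0.2  1.4]
 [-0.2 -1. ]
 [-0.  -3.4]
 [-2.4 -2.1]]
leg_hinge [555.2  77.8 130. ]
leg_tip [648.2 -13.  130. ]
flap_edge [459.7   1.8 270. ]
flap_hinge [537.6   6.6 130. ]
rc1 [ 336.6 -146.1  229.6]
rc2 [319.3 133.4 229.6]
fe1 [ 471.2 -137.8  271. ]
fe2 [453.9 141.7 271. ]
```

View pics/b_side.png

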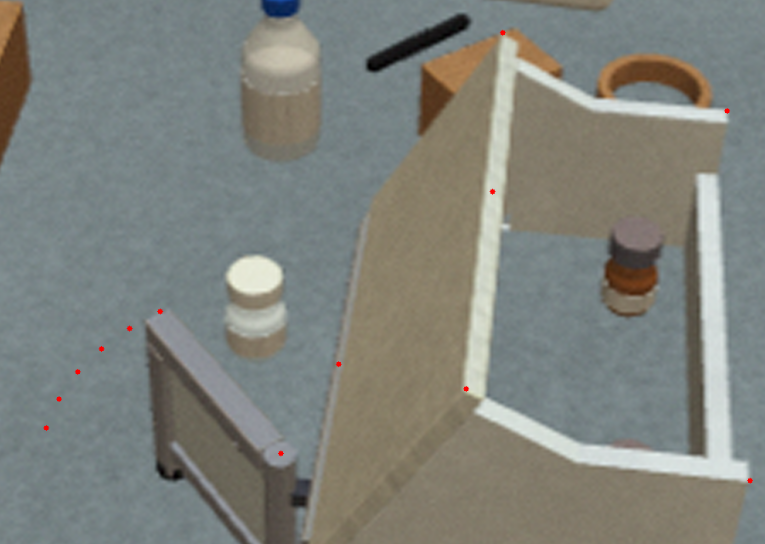

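View pics/b_top.png

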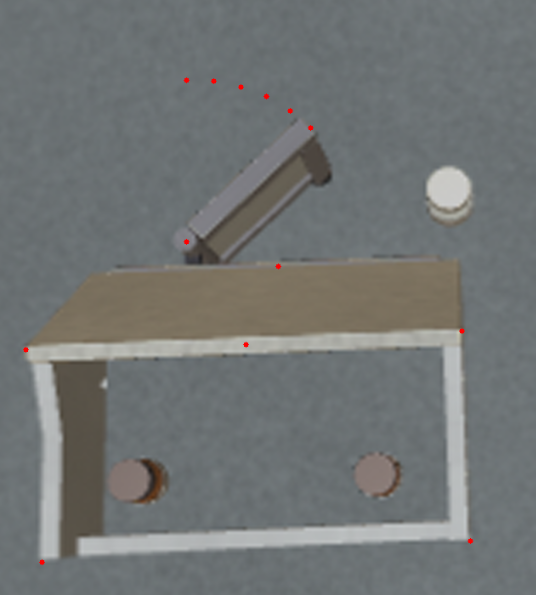

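>>> move_arm([
  [-1,20,30,20,0,0,0],
  [-1,40,60,40,0,0,0],
  [-1,60,90,60,0,0,0],
  [-1,80,120,80,0,0,0],
  [-1,100,150,100,0,0,0],
])

```text
clock: 2.42
position: [360.3, -416.9, 332.4]
ee_rot: [-0.213, 0.977, -0.0, 0.0]
contact_force: [0.4, -0.2, 0.9]
gripper_width: 25.6
```

```bash
python3 - <<'E'
from fit import *
from scipy.spatial.transform import Rotation as R
s=readout.read_state();print(s['clock'],np.round(s['joints'],3),s['position'],s['gripper_width']);print(R.from_quat(s['ee_rot']).as_matrix())
v=np.load('desk.npy')
for X in([-22-110*np.sin(v[3]),-70+110*np.cos(v[3]),0],[-132,-70,0],[-152,-70,130]):print(W(v,X))
print('jar',Wi(v,[616,-115,0]))
E
```

```text
2.4167 [-0.6  0.2  0.   0.  -1.4 -0.6] [ 360.3 -416.9  332.4] 25.627158859428516
[[-0.9 -0.4  0. ]
 [-0.4  0.9 -0. ]
 [-0.  -0.  -1. ]]
[633.9   1.    0. ]
[665.   84.6   0. ]
[685.   85.9 130. ]
jar [-70.7 126.2   0. ]
```

>>> move_arm([
  [-1,21,34,0,0,0,0],
  [-1,42,68,0,0,0,0],
  [-1,63,102,0,0,0,0],
  [-1,84,136,0,0,0,0],
  [-1,105,170,0,0,0,0],
])

```text
clock: 2.83
position: [465.4, -246.5, 331.7]
ee_rot: [-0.213, 0.977, -0.0, 0.0]
contact_force: [0.9, -0.0, -0.2]
gripper_width: 0.1
```

>>> move_arm([
  [-1,22,34,0,0,0,0],
  [-1,44,68,0,0,0,0],
  [-1,66,102,0,0,0,0],
  [-1,88,136,0,0,0,0],
  [-1,110,170,0,0,0,0],
])

```text
clock: 3.25
position: [575.5, -76.5, 331.7]
ee_rot: [-0.213, 0.977, -0.0, 0.0]
contact_force: [1.5, -0.6, -0.2]
gripper_width: 0.3
```

>>> move_arm([
  [-1,20,30,0,0,0,0],
  [-1,35,50,-10,0,0,0],
  [-1,35,50,-50,0,0,0],
  [-1,35,50,-90,0,0,0],
  [-1,35,50,-130,0,0,0],
])

```text
clock: 3.67
position: [610.2, -27.5, 200.2]
ee_rot: [-0.213, 0.977, 0.0, 0.001]
contact_force: [0.3, 0.6, -0.3]
gripper_width: -0.1
```

```bash
python3 - <<'E'
from fit import *
s=readout.read_state();print(s['clock'],np.round(s['joints'],3),s['position'],s['gripper_width'],s['contact_force'])
f=optics.get_image('side')['frame'];cv2.imwrite('pics/c1.png',f)
E
```

```text
3.6667 [ 0.2  0.4 -0.1 -0.  -1.1 -1.4] [610.2 -27.5 200.2] -0.13663113977009955 [ 0.3  0.6 -0.3]
```

View pics/c1.png

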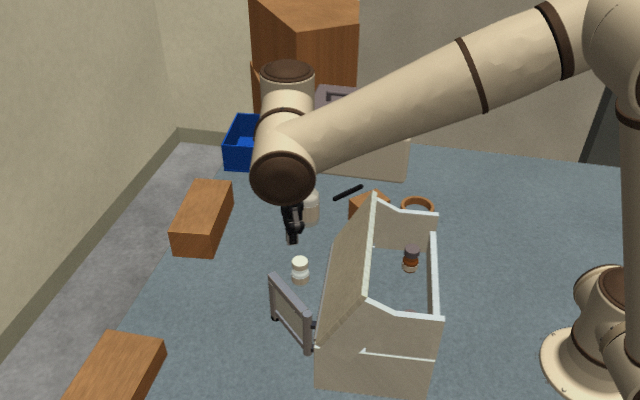

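>>> move_arm([
  [-1,-3,-3,-35,0,0,0],
  [-1,-3,-3,-70,0,0,0],
  [-1,-3,-3,-105,0,0,0],
  [-1,-3,-3,-110,0,0,0],
])

```text
clock: 4.05
position: [603.1, -31.9, 86.1]
ee_rot: [-0.212, 0.977, 0.001, -0.006]
contact_force: [-1.3, -0.2, -0.4]
gripper_width: -0.2
```

```bash
python3 - <<'E'
from fit import *
s=readout.read_state();print(s['clock'],s['position'],s['contact_force'])
f=optics.get_image('side')['frame'];cv2.imwrite('pics/c2.png',cv2.resize(f[170:370,220:460],None,fx=3,fy=3))
v=np.load('desk.npy')
for off in(20,25):
  for q in (v[3],.9,1.1,1.3,1.45,1.571,1.6):
    u=np.array([-np.sin(q),np.cos(q)]);n=np.array([-np.cos(q),-np.sin(q)]) # increasing q motion
    X=np.array([-22,-70])+105*u-off*n
    print(off,q,W(v,[*X,90]))
E
```

```text
4.05 [603.1 -31.9  86.1] [-1.3 -0.2 -0.4]
20 0.7355298933951765 [616.4  -9.8  90. ]
20 0.9 [629.9   1.4  90. ]
20 1.1 [643.6  17.7  90. ]
20 1.3 [653.8  36.5  90. ]
20 1.45 [658.9  51.7  90. ]
20 1.571 [661.3  64.4  90. ]
20 1.6 [661.6  67.5  90. ]
25 0.7355298933951765 [612.9 -13.4  90. ]
25 0.9 [627.1  -2.7  90. ]
25 1.1 [641.6  13.1  90. ]
25 1.3 [652.8  31.6  90. ]
25 1.45 [658.6  46.7  90. ]
25 1.571 [661.6  59.4  90. ]
25 1.6 [662.1  62.5  90. ]
```

View pics/c2.png

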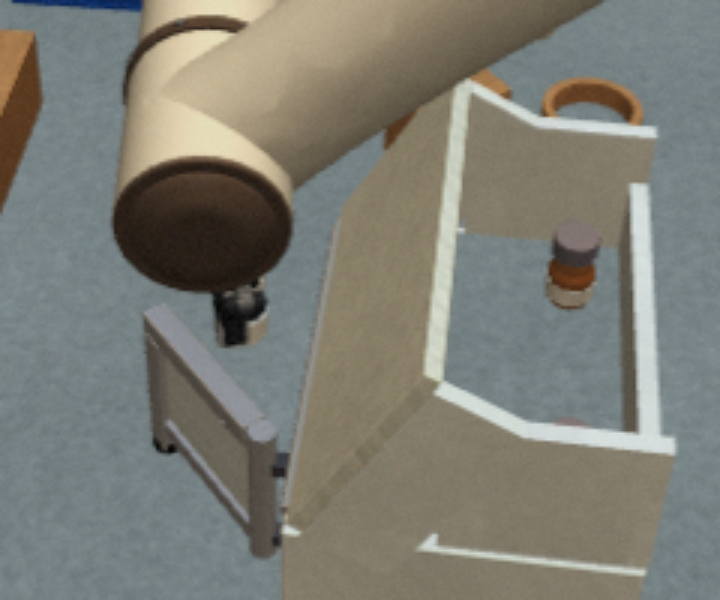

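>>> move_arm([
  [-1,7,15,0,0,0,0],
  [-1,16,24,0,0,0,0],
  [-1,24,33,0,0,0,0],
  [-1,31,41,0,0,0,0],
  [-1,37,49,0,0,0,0],
])

```text
clock: 4.52
position: [645.3, 18.8, 92.9]
ee_rot: [-0.213, 0.977, -0.0, 0.001]
contact_force: [-1.8, -0.9, -0.7]
gripper_width: 0.1
```

>>> move_arm([
  [-1,5,8,0,0,0,0],
  [-1,9,17,0,0,0,0],
  [-1,12,25,0,0,0,0],
  [-1,14,31,0,0,0,0],
  [-1,16,36,0,0,0,0],
])

```text
clock: 4.93
position: [659.8, 54.5, 91.6]
ee_rot: [-0.213, 0.977, -0.0, -0.0]
contact_force: [-2.9, -0.3, 3.0]
gripper_width: -0.1
```

```bash
python3 - <<'E'
from fit import *
s=readout.read_state();print(s['clock'],s['position'],s['contact_force'])
f=optics.get_image('side')['frame'];cv2.imwrite('pics/c3.png',cv2.resize(f[170:370,220:460],None,fx=3,fy=3))
f=optics.get_image('top')['frame'];cv2.imwrite('pics/c3t.png',cv2.resize(f[100:300,170:410],None,fx=3,fy=3))
E
```

```text
4.9333 [659.8  54.5  91.6] [-2.9 -0.3  3. ]
```

View pics/c3.png

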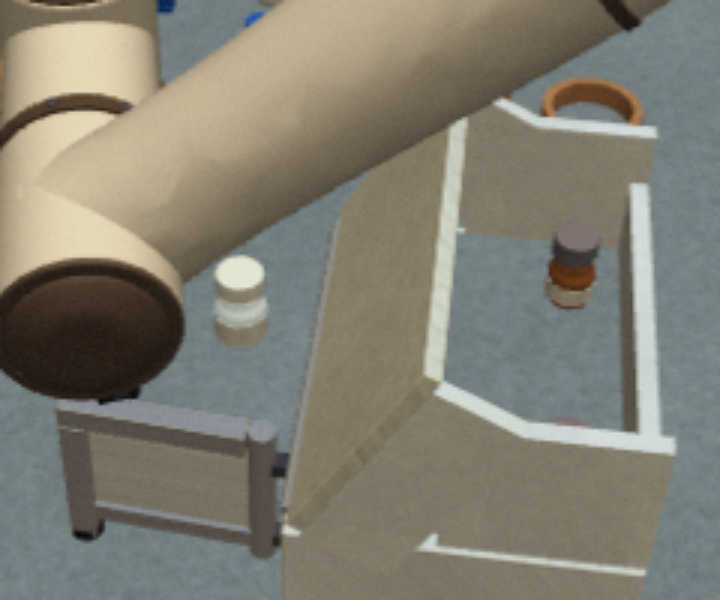

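View pics/c3t.png

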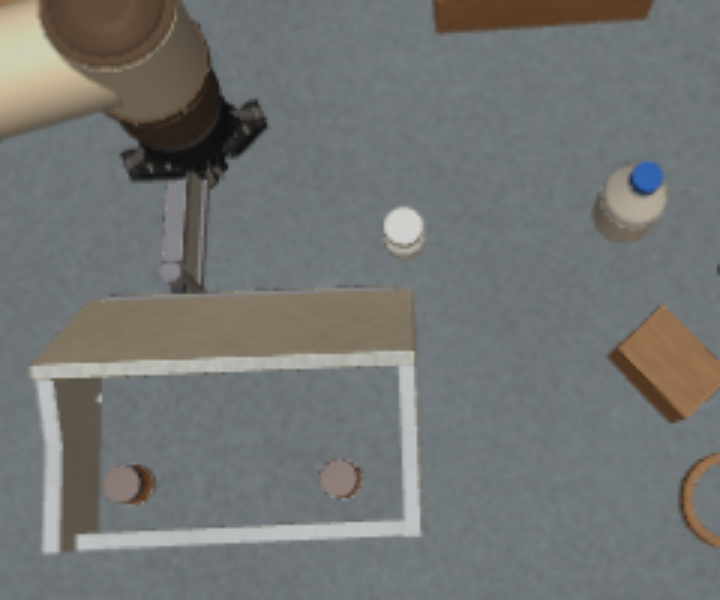

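>>> move_arm([
  [-1,1,5,0,0,0,0],
  [-1,1,9,0,0,0,0],
  [-1,1,9,0,0,0,0],
])

```text
clock: 5.28
position: [661.1, 61.8, 91.6]
ee_rot: [-0.213, 0.977, -0.001, -0.0]
contact_force: [-0.8, -3.5, 2.5]
gripper_width: 0.4
```

>>> move_arm([
  [-1,0,3,0,0,0,0],
  [-1,0,6,0,0,0,0],
  [-1,0,6,0,0,0,0],
])

```text
clock: 5.53
position: [660.9, 62.4, 91.7]
ee_rot: [-0.212, 0.977, -0.004, -0.002]
contact_force: [1.2, -20.6, 2.6]
gripper_width: -0.1
```

>>> move_arm([
  [-1,-3,-20,0,0,0,0],
  [-1,-6,-45,0,0,0,0],
  [-1,-6,-45,40,0,0,0],
  [-1,-6,-45,80,0,0,0],
  [-1,-6,-45,120,0,0,0],
])

```text
clock: 5.95
position: [654.9, 23.2, 211.8]
ee_rot: [-0.212, 0.977, 0.0, -0.0]
contact_force: [0.6, 0.5, 1.8]
gripper_width: -0.0
```

>>> move_arm([
  [-1,0,0,40,0,0,0],
  [-1,0,0,80,0,0,0],
  [-1,-15,0,118,0,0,0],
  [-1,-50,0,130,0,0,0],
  [-1,-90,0,130,0,0,0],
])

```text
clock: 6.37
position: [567.1, 24.2, 344.8]
ee_rot: [-0.212, 0.977, 0.0, 0.005]
contact_force: [-0.9, 1.2, 0.2]
gripper_width: -0.0
```

>>> move_arm([
  [-1,-40,-5,0,0,0,0],
  [-1,-80,-10,0,0,0,0],
  [-1,-120,-15,0,0,0,0],
  [-1,-150,-20,0,0,0,0],
  [-1,-150,-20,0,0,0,0],
])

```text
clock: 6.78
position: [410.6, 2.8, 342.3]
ee_rot: [-0.213, 0.977, 0.001, 0.002]
contact_force: [-0.3, 1.5, 0.0]
gripper_width: 0.0
```

```bash
python3 - <<'E'
from fit import *
s=readout.read_state();print(s['clock'],s['position'],s['contact_force'])
v=np.load('desk.npy');print(W(v,[122,0,255]),Wi(v,s['position']))
f=optics.get_image('side')['frame'];cv2.imwrite('pics/d1.png',cv2.resize(f[130:370,220:460],None,fx=2.5,fy=2.5))
t=optics.get_image('top');cv2.imwrite('pics/d1t.png',cv2.resize(t['frame'][100:300,170:410],None,fx=3,fy=3))
for n in('leg_tip','leg_hinge'):
  for r in nets.tip_of(n,t)[:2]: print(n,r,onz(t,r['uv'],130), Wi(v,onz(t,r['uv'],130)))
E
```

```text
6.7833 [410.6   2.8 342.3] [-0.3  1.5  0. ]
[415.8  -0.9 255. ] [127.   -4.1 342.3]
leg_tip {'uv': [232.1, 141.0], 'conf': 0.67} [691.   72.3 130. ] [-157.1  -56.   130. ]
leg_hinge {'uv': [228.1, 187.9], 'conf': 0.86} [562.5  74.9 130. ] [-29.1 -66.6 130. ]
```

View pics/d1.png

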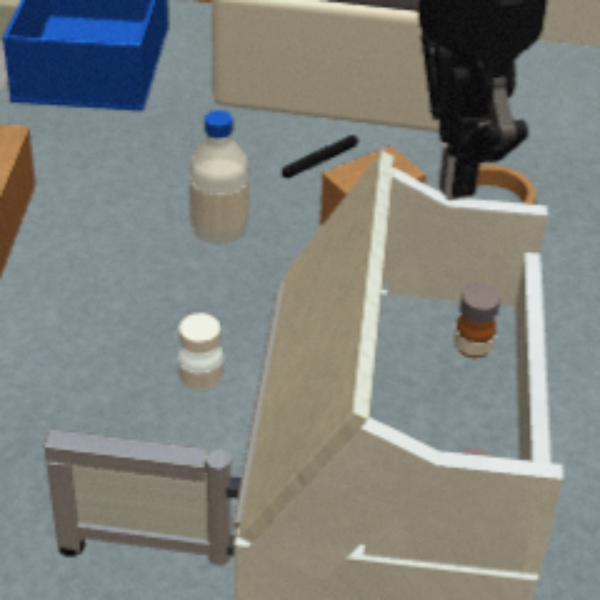

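View pics/d1t.png

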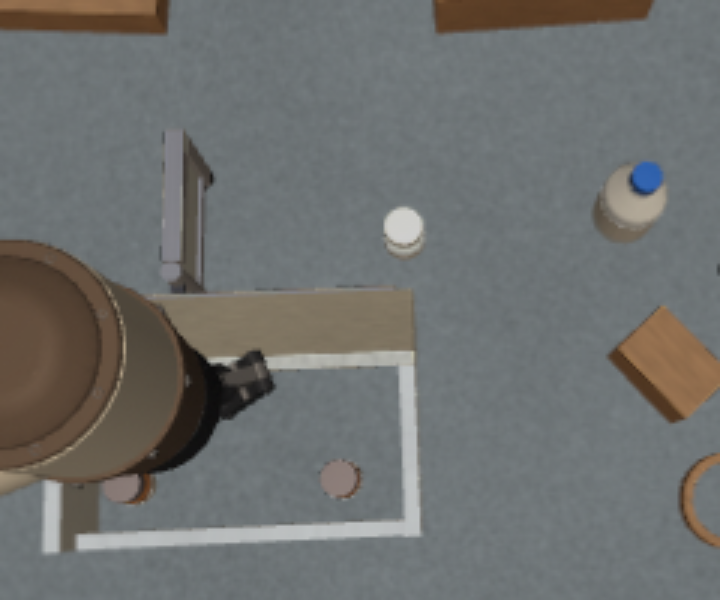

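```bash
python3 - <<'E'
from fit import *
v=np.load('desk.npy')
t=optics.get_image('top');s=optics.get_image('side')
print(s['shot'])
for p,nm,(a,b,c,d) in((t,'t',(120,205,200,320)),(s,'s',(290,380,225,330))):
    S=7
    f=cv2.resize(p['frame'],None,fx=S,fy=S,interpolation=cv2.INTER_CUBIC)
    def L(X,Y,col):
        A,B=[(tuple(int(S*(q+.5)) for q in proj(p,W(v,Z))[0])) for Z in(X,Y)];cv2.line(f,A,B,col,1)
    for q,col in((1.571,(0,0,255)),(1.5,(0,255,0))):
        u=np.array([-np.sin(q),np.cos(q),0]);n=np.array([np.cos(q),np.sin(q),0]);h=np.array([-22,-70,130])
        for o in(-9,9):L(h+n*o,h+n*o+130*u,col)
        L(h-9*n+130*u,h+9*n+130*u,col)
    L([0,-140,130],[0,140,130],(255,0,0))
    cv2.imwrite(f'pics/e_{nm}.png',f[a*S:b*S,c*S:d*S])
E
```

```text
15
```

View pics/e_t.png

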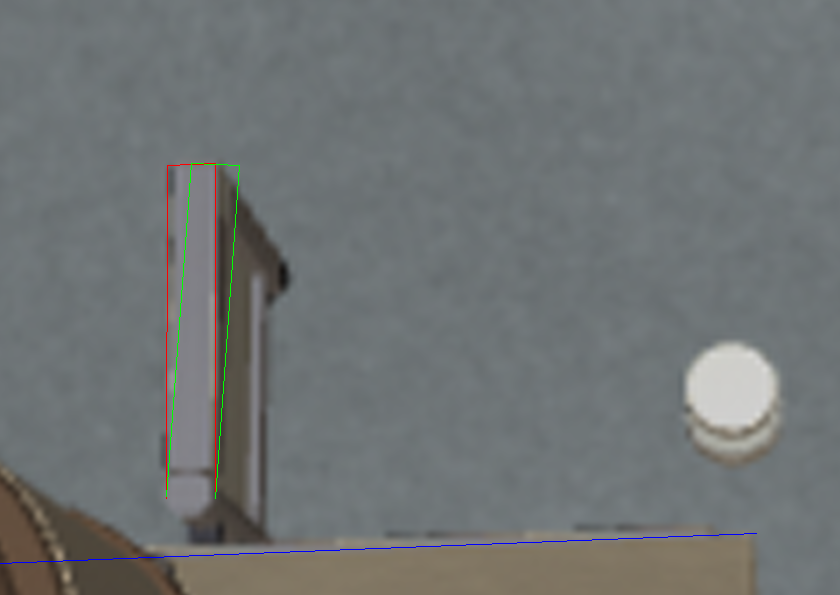

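View pics/e_s.png

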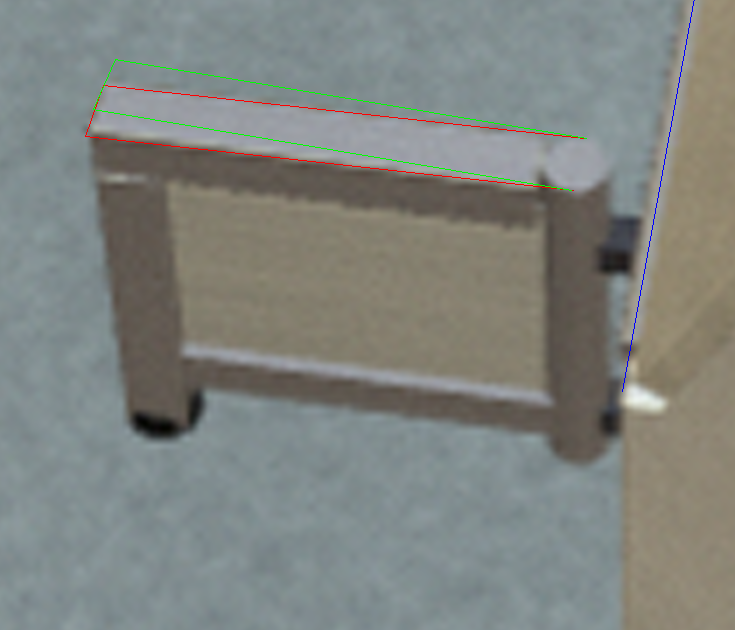

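>>> move_arm([
  [-1,2,0,-35,0,0,0],
  [-1,4,0,-70,0,0,0],
  [-1,7,0,-85,0,0,0],
  [-1,14,0,-87,0,0,0],
  [-1,20,0,-87,0,0,0],
])

```text
clock: 7.5
position: [436.0, 3.6, 253.5]
ee_rot: [-0.213, 0.977, -0.001, -0.001]
contact_force: [0.0, -0.0, 0.8]
gripper_width: -0.2
```

>>> move_arm([
  [-1,6,0,0,0,0,0],
  [-1,12,0,0,0,0,0],
  [-1,18,0,0,0,0,0],
  [-1,24,0,0,0,0,0],
  [-1,30,0,0,0,0,0],
])

```text
clock: 7.92
position: [464.8, 3.1, 256.0]
ee_rot: [-0.213, 0.977, -0.0, -0.001]
contact_force: [-5.8, -0.2, 4.2]
gripper_width: -0.1
```

```bash
python3 - <<'E'
from fit import *
s=readout.read_state();print(s['clock'],s['position'],s['contact_force'])
f=optics.get_image('side')['frame'];cv2.imwrite('pics/f1.png',cv2.resize(f[130:370,220:460],None,fx=2.5,fy=2.5))
E
```

```text
7.9167 [464.8   3.1 256. ] [-5.8 -0.2  4.2]
```

View pics/f1.png

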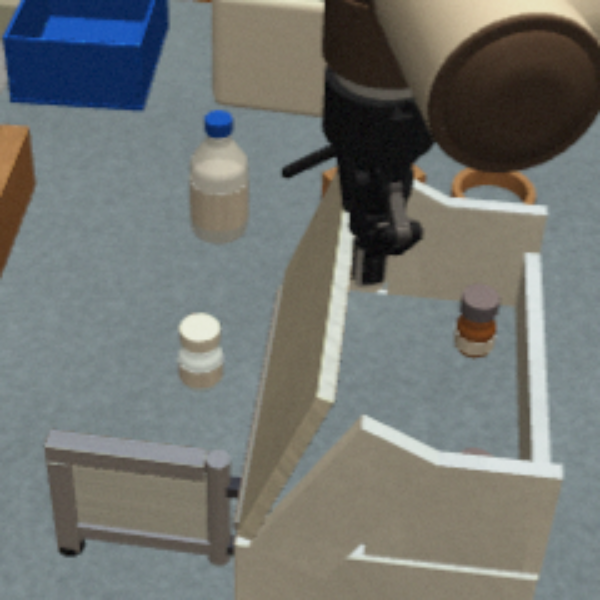

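>>> move_arm([
  [-1,6,0,0,0,0,0],
  [-1,12,0,0,0,0,0],
  [-1,18,0,0,0,0,0],
  [-1,24,0,0,0,0,0],
  [-1,30,0,0,0,0,0],
])

```text
clock: 8.38
position: [495.7, 3.7, 254.9]
ee_rot: [-0.213, 0.977, 0.0, 0.0]
contact_force: [-3.9, -0.0, 3.0]
gripper_width: -0.1
```

>>> move_arm([
  [-1,6,0,0,0,0,0],
  [-1,12,0,0,0,0,0],
  [-1,18,0,0,0,0,0],
  [-1,24,0,0,0,0,0],
  [-1,30,0,0,0,0,0],
])

```text
clock: 8.8
position: [525.4, 3.8, 254.1]
ee_rot: [-0.213, 0.977, 0.0, -0.0]
contact_force: [-3.3, 1.0, 2.6]
gripper_width: -0.1
```

```bash
python3 - <<'E'
from fit import *
s=readout.read_state();print(s['clock'],s['position'],s['contact_force'])
f=optics.get_image('side')['frame'];cv2.imwrite('pics/f2.png',cv2.resize(f[130:370,220:460],None,fx=2.5,fy=2.5))
E
```

```text
8.8 [525.4   3.8 254.1] [-3.3  1.   2.6]
```

View pics/f2.png

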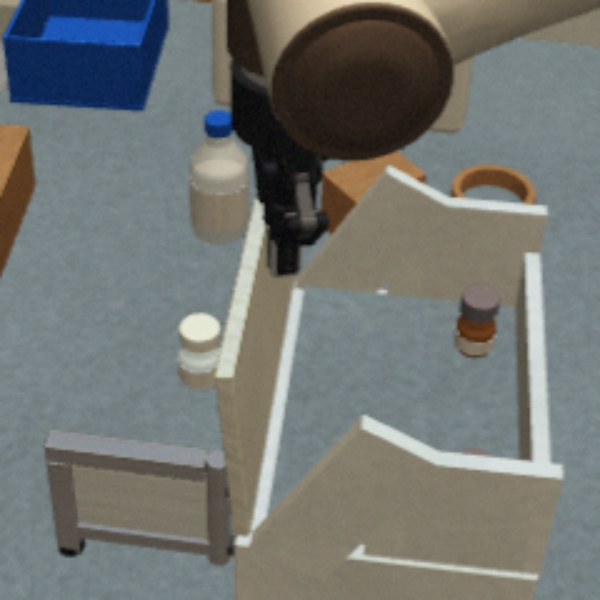

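>>> move_arm([
  [-1,6,0,0,0,0,0],
  [-1,12,0,0,0,0,0],
  [-1,18,0,-1,0,0,0],
  [-1,24,0,-2,0,0,0],
  [-1,30,0,-4,0,0,0],
])

```text
clock: 9.27
position: [555.8, 3.7, 250.4]
ee_rot: [-0.213, 0.977, -0.0, 0.0]
contact_force: [-1.9, 1.2, 3.0]
gripper_width: 0.2
```

>>> move_arm([
  [-1,6,0,-2,0,0,0],
  [-1,12,0,-4,0,0,0],
  [-1,18,0,-7,0,0,0],
  [-1,24,0,-10,0,0,0],
  [-1,28,0,-13,0,0,0],
])

```text
clock: 9.68
position: [584.2, 3.4, 237.2]
ee_rot: [-0.213, 0.977, -0.0, 0.001]
contact_force: [-0.0, 0.3, 2.2]
gripper_width: -0.3
```

```bash
python3 - <<'E'
from fit import *
s=readout.read_state();print(s['clock'],s['position'],s['contact_force'])
f=optics.get_image('side')['frame'];cv2.imwrite('pics/f3.png',cv2.resize(f[130:370,220:460],None,fx=2.5,fy=2.5))
E
```

```text
9.6833 [584.2   3.4 237.2] [-0.   0.3  2.2]
```

View pics/f3.png

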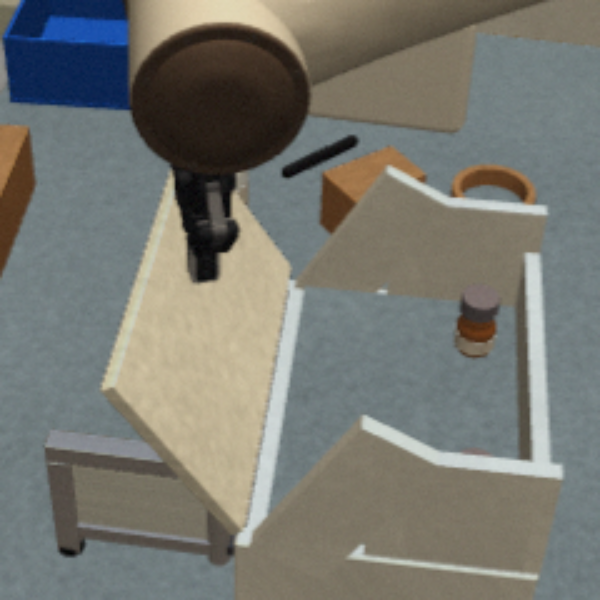

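>>> move_arm([
  [-1,2,0,-1,0,0,0],
  [-1,2,0,-1,0,0,0],
  [-1,2,0,-1,0,0,0],
  [-1,2,0,-1,0,0,0],
  [-1,2,0,-1,0,0,0],
])

```text
clock: 10.15
position: [584.8, 3.6, 236.5]
ee_rot: [-0.213, 0.977, -0.0, 0.0]
contact_force: [-0.4, 0.1, 0.4]
gripper_width: -0.1
```

```bash
python3 - <<'E'
from fit import *
s=readout.read_state();print(s['clock'],s['position'],s['contact_force'])
f=optics.get_image('side')['frame'];cv2.imwrite('pics/f4.png',cv2.resize(f[130:370,220:460],None,fx=2.5,fy=2.5))
E
```

```text
10.15 [584.8   3.6 236.5] [-0.4  0.1  0.4]
```

View pics/f4.png

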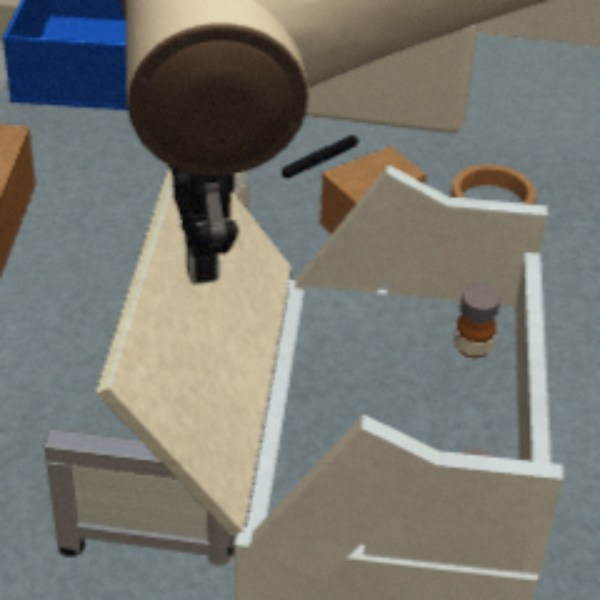

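>>> move_arm([
  [-1,0,0,0,0,0,0],
  [-1,0,0,0,0,0,0],
  [-1,0,0,0,0,0,0],
  [-1,0,0,0,0,0,0],
  [-1,0,0,0,0,0,0],
])

```text
clock: 10.62
position: [584.9, 3.6, 236.4]
ee_rot: [-0.213, 0.977, 0.0, 0.0]
contact_force: [0.8, -0.5, 0.2]
gripper_width: -0.1
```

>>> move_arm([
  [-1,0,0,0,0,0,0],
  [-1,0,0,0,0,0,0],
  [-1,0,0,0,0,0,0],
  [-1,0,0,0,0,0,0],
  [-1,0,0,0,0,0,0],
])

```text
clock: 11.03
position: [584.9, 3.6, 236.3]
ee_rot: [-0.213, 0.977, -0.0, 0.0]
contact_force: [-0.4, 0.2, 0.7]
gripper_width: 0.4
```

```bash
python3 - <<'E'
from fit import *
s=readout.read_state();print(s['clock'],s['position'],s['contact_force'])
f=optics.get_image('side')['frame'];cv2.imwrite('pics/f5.png',cv2.resize(f[130:370,220:460],None,fx=2.5,fy=2.5))
E
```

```text
11.0333 [584.9   3.6 236.3] [-0.4  0.2  0.7]
```

View pics/f5.png

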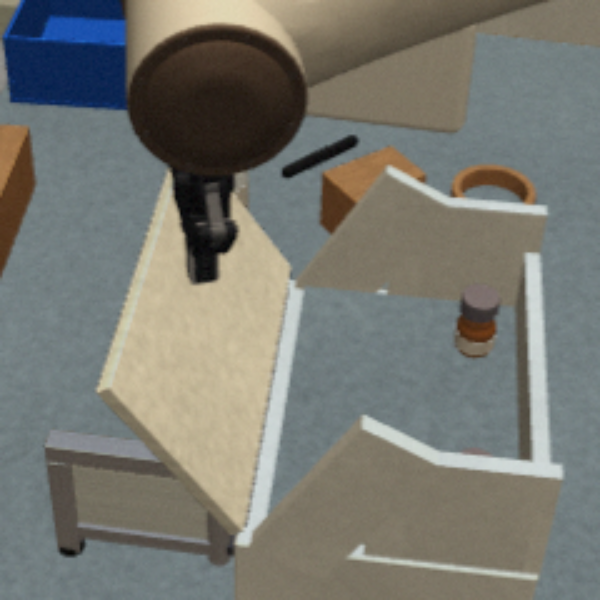

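>>> move_arm([
  [-1,4,0,-2,0,0,0],
  [-1,8,0,-5,0,0,0],
  [-1,12,0,-8,0,0,0],
  [-1,12,0,-8,0,0,0],
  [-1,12,0,-8,0,0,0],
])

```text
clock: 11.5
position: [597.1, 3.5, 227.6]
ee_rot: [-0.213, 0.977, -0.0, -0.0]
contact_force: [0.1, 0.0, -0.5]
gripper_width: -0.0
```

```bash
python3 - <<'E'
from fit import *
s=readout.read_state();print(s['clock'],s['position'],s['contact_force'])
f=optics.get_image('side')['frame'];cv2.imwrite('pics/f6.png',cv2.resize(f[130:370,220:460],None,fx=2.5,fy=2.5))
E
```

```text
11.5 [597.1   3.5 227.6] [ 0.1  0.  -0.5]
```

>>> move_arm([
  [-1,0,0,0,0,0,0],
  [-1,0,0,0,0,0,0],
  [-1,0,0,0,0,0,0],
  [-1,0,0,0,0,0,0],
  [-1,0,0,0,0,0,0],
])

```text
clock: 11.97
position: [596.9, 3.6, 228.5]
ee_rot: [-0.213, 0.977, 0.0, 0.0]
contact_force: [0.3, 0.2, 0.3]
gripper_width: -0.1
```

```bash
python3 - <<'E'
from fit import *
s=readout.read_state();print(s['clock'],s['position'],s['contact_force'])
f=optics.get_image('side')['frame'];cv2.imwrite('pics/f7.png',cv2.resize(f[130:370,220:460],None,fx=2.5,fy=2.5))
E
```

```text
11.9667 [596.9   3.6 228.5] [0.3 0.2 0.3]
```

View pics/f6.png

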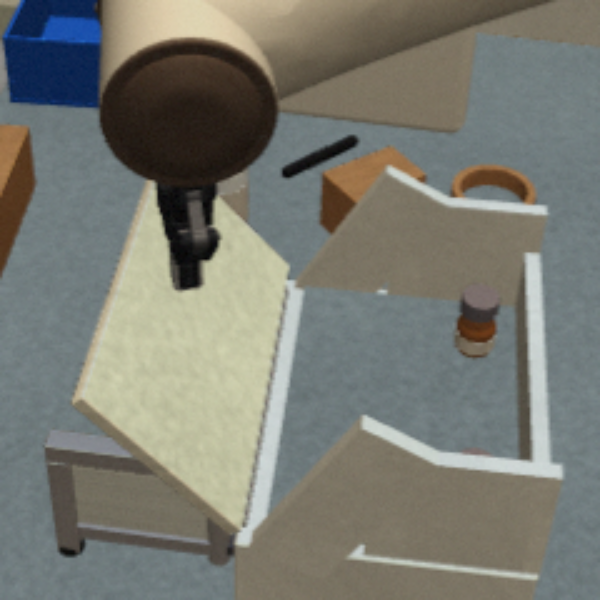

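View pics/f7.png

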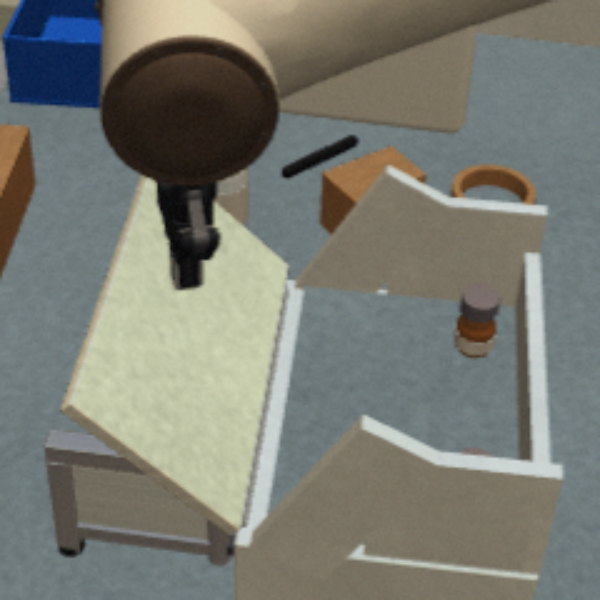

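Flap corner moved from crop (78,402) to (64,408) with no force on the tool, so it is sinking alone, slowly. I'll draw back and let it settle.

>>> move_arm([
  [-1,-5,0,8,0,0,0],
  [-1,-10,0,20,0,0,0],
  [-1,-10,0,35,0,0,0],
  [-1,-10,0,50,0,0,0],
  [-1,-10,0,60,0,0,0],
])

```text
clock: 12.43
position: [587.1, 3.6, 291.6]
ee_rot: [-0.213, 0.977, -0.0, 0.002]
contact_force: [0.8, 0.1, 0.2]
gripper_width: 0.5
```

>>> move_arm([
  [-1,0,0,0,0,0,0],
  [-1,0,0,0,0,0,0],
  [-1,0,0,0,0,0,0],
  [-1,0,0,0,0,0,0],
  [-1,0,0,0,0,0,0],
])

```text
clock: 12.85
position: [586.5, 3.5, 287.3]
ee_rot: [-0.213, 0.977, 0.0, -0.001]
contact_force: [0.1, 0.1, 0.3]
gripper_width: 0.2
```

```bash
python3 - <<'E'
from fit import *
s=readout.read_state();print(s['clock'],s['position'],s['contact_force'])
f=optics.get_image('side')['frame'];cv2.imwrite('pics/f8.png',cv2.resize(f[130:370,220:460],None,fx=2.5,fy=2.5))
E
```

```text
12.85 [586.5   3.5 287.3] [0.1 0.1 0.3]
```

View pics/f8.png

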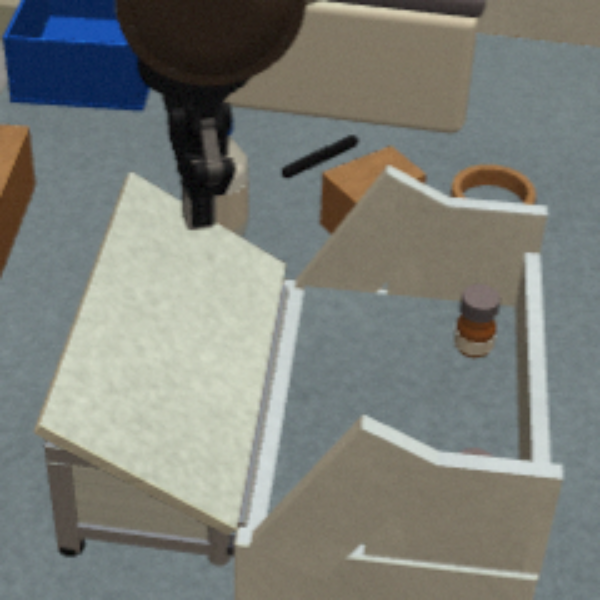

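>>> move_arm([
  [-1,0,0,0,0,0,0],
  [-1,0,0,0,0,0,0],
  [-1,0,0,0,0,0,0],
  [-1,0,0,0,0,0,0],
  [-1,0,0,0,0,0,0],
])

```text
clock: 13.32
position: [586.9, 3.6, 288.3]
ee_rot: [-0.213, 0.977, 0.0, -0.0]
contact_force: [0.0, 0.6, -0.5]
gripper_width: -0.0
```

>>> move_arm([
  [-1,0,0,0,0,0,0],
  [-1,0,0,0,0,0,0],
  [-1,0,0,0,0,0,0],
  [-1,0,0,0,0,0,0],
  [-1,0,0,0,0,0,0],
])

```text
clock: 13.73
position: [586.9, 3.6, 288.4]
ee_rot: [-0.213, 0.977, -0.0, 0.0]
contact_force: [-0.8, -0.6, 0.0]
gripper_width: -0.4
```

>>> move_arm([
  [-1,0,0,0,0,0,0],
  [-1,0,0,0,0,0,0],
  [-1,0,0,0,0,0,0],
  [-1,0,0,0,0,0,0],
  [-1,0,0,0,0,0,0],
])

```text
clock: 14.15
position: [586.9, 3.6, 288.3]
ee_rot: [-0.213, 0.977, -0.0, 0.0]
contact_force: [0.3, -0.1, -0.2]
gripper_width: -0.0
```

>>> move_arm([
  [-1,-30,-10,20,0,0,0],
  [-1,-60,-20,40,0,0,0],
  [-1,-90,-40,50,0,0,0],
  [-1,-110,-70,50,0,0,0],
  [-1,-110,-100,50,0,0,0],
])

```text
clock: 14.57
position: [473.9, -96.8, 340.8]
ee_rot: [-0.214, 0.977, 0.0, 0.002]
contact_force: [0.4, -0.1, -0.0]
gripper_width: 0.5
```

```bash
python3 - <<'E'
from fit import *
s=readout.read_state();print(s['clock'],s['position'],s['contact_force'])
v=np.load('desk.npy')
for nm,(a,b,c,d) in(('side',(200,370,220,400)),('top',(100,300,170,410))):
    p=optics.get_image(nm);S=4
    print(nm,[(r['conf'],r['uv']) for r in nets.tip_of('flap_edge',p)[:2]],proj(p,W(v,[-160,0,136])))
    f=cv2.resize(p['frame'],None,fx=S,fy=S,interpolation=cv2.INTER_CUBIC)
    P=[tuple(int(S*(q+.5)) for q in proj(p,W(v,Z))[0]) for Z in([0,-140,142],[-160,-140,142],[-160,140,142],[0,140,142])]
    cv2.polylines(f,[np.array(P)],True,(0,0,255),1)
    f=f[a*S:b*S,c*S:d*S];cv2.imwrite(f'pics/g_{nm}.png',cv2.resize(f,None,fx=.74,fy=.74,interpolation=cv2.INTER_AREA))
E
```

```text
14.5667 [473.9 -96.8 340.8] [ 0.4 -0.1 -0. ]
side [(0.57, [241.8, 276.9])] [[243.1 275.8]]
top [] [[252.8 138.5]]
```

View pics/g_side.png

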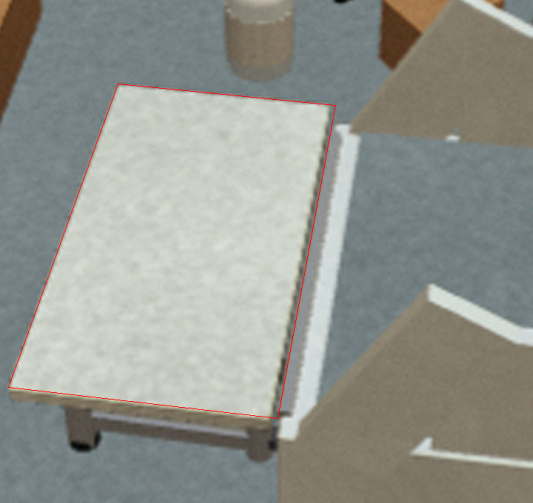

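View pics/g_top.png

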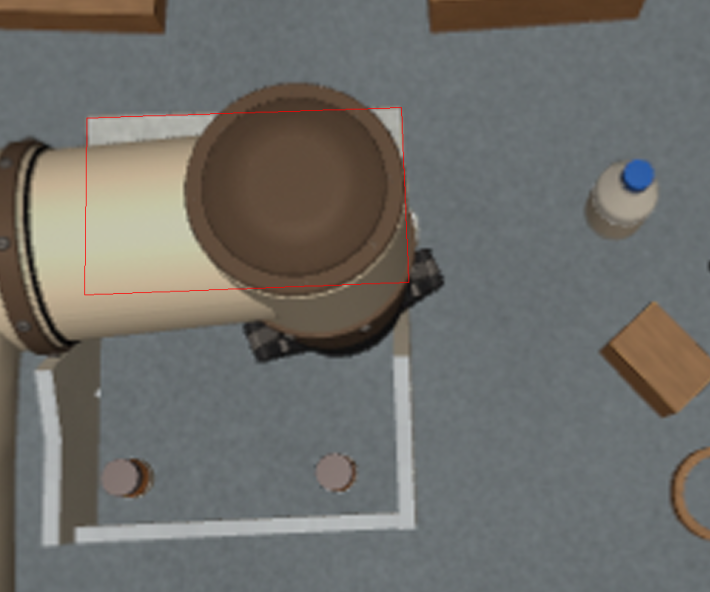

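>>> move_arm([
  [-1,-20,-35,0,0,0,0],
  [-1,-40,-70,0,0,0,0],
  [-1,-55,-105,0,0,0,0],
  [-1,-70,-140,0,0,0,0],
  [-1,-70,-140,0,0,0,0],
])

```text
clock: 15.18
position: [405.2, -239.6, 338.2]
ee_rot: [-0.21, 0.978, -0.0, -0.001]
contact_force: [-0.4, 0.1, -0.7]
gripper_width: 0.3
```

```bash
python3 - <<'E'
from fit import *
s=readout.read_state();print(s['clock'],s['position'],s['contact_force'])
p=optics.get_image('side');print([(r['conf'],r['uv']) for r in nets.tip_of('flap_edge',p)[:1]])
cv2.imwrite('pics/h_s.png',p['frame']);p=optics.get_image('top');cv2.imwrite('pics/h_t.png',cv2.resize(p['frame'][100:300,170:460],None,fx=2.75,fy=2.75))
E
```

```text
15.1833 [ 405.2 -239.6  338.2] [-0.4  0.1 -0.7]
[(0.56, [241.5, 277.5])]
```

View pics/h_t.png

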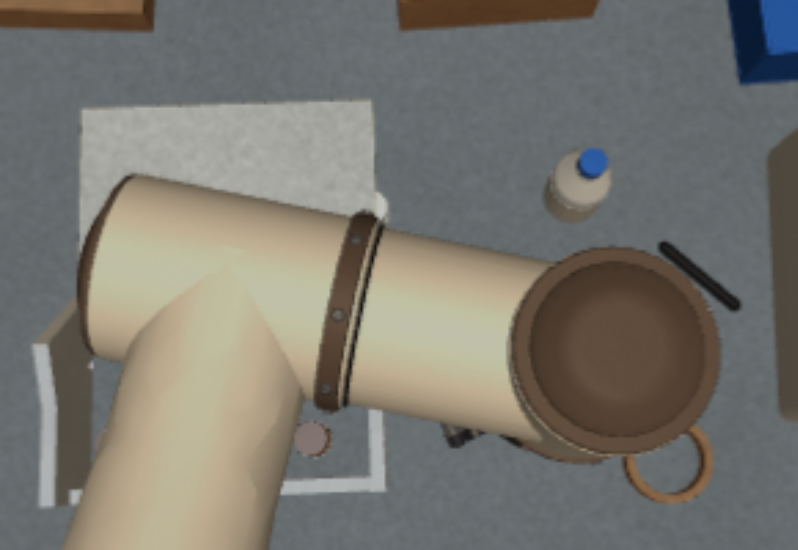

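View pics/h_s.png

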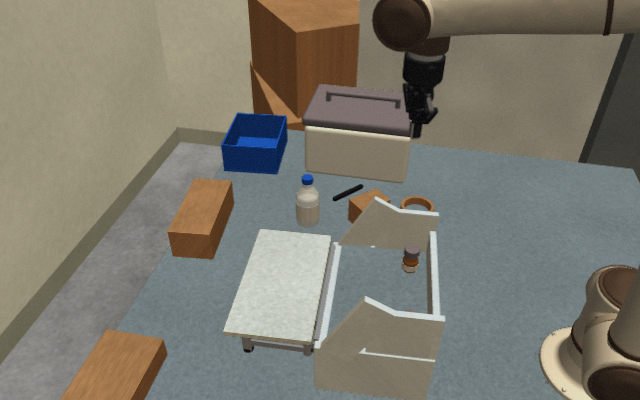

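The flap lies level on the leg, with its edge at about (241,277) in the side view. The gripper is well clear and the other things look unmoved: the jar's rim shows at crop (380,208) in the top view, where it stood before.

```bash
python3 -c "
from bench import workorder
print(workorder.job_done())"
```

```text
the job is handed in; nothing more can be done
None
```

The desk's flap is down and lies level on the prop leg; I handed the job in at about 15 s of the 53 s allowed.

- **Leg:** I pushed it out with the shut fingers until it stopped moving, with 20 N resisting. A picture overlay then showed it at the full 1.571 rad.
- **Flap:** I drew it over from inside the well with about 3–6 N of resistance. At roughly 0.65 rad past upright it stopped by itself, so I pushed it about 12 mm further. It then sank onto the leg with nothing touching it. I did not measure its speed when it landed.
- **Last checks:** The flap's outline matched the predicted level position in the side view. Two pictures 0.6 s apart put its edge within about 1 pixel of each other, and the gripper was well clear with no contact force.
- **Other things:** The bottle, carton, tape, marker and one vial look unmoved in the final pictures. The other vial looked unmoved in the top view before, but the arm mostly hid it at the end. The flap now mostly hides the jar; the rim that shows is in its old place.
- **Disagreements:** The network's estimate of the leg tip was about 14 mm off sideways, and my overlay and the push force contradicted it. In the last top view I outlined, the network did not find the flap edge because the arm covered it.

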